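# Stand the tall jewellery display on its foot

## Robot

A 6-joint arm with a two-finger parallel gripper is mounted at the origin on the work surface. World frame = base frame: x ahead of the robot, y to its left, z up, the work surface at z = 0. Lengths are in mm, angles in degrees, forces in N, time in s.
With the tool pointing down it reaches from about 350 to 850 mm from the base axis. Payload 8.1 kg.
Tool frame: the origin (TCP) lies midway between the tips of the shut fingers; the grasp point (between the pads) lies 19 mm behind it; z points along the fingers, y is the line along which they close (so a half turn about z gives the same grasp; the last joint's range is limited). The gripper opens to 85 mm and grips with 20 to 120 N. Pads are 22 mm wide; open, the fingers measure 114 mm over their backs; the gripper's body (76 mm by 85 mm) begins 54 mm behind the grasp point. The pads swing forward as they close: fully open they stand 13 mm farther back than shut.
Start: joints at [-76.112, 7.471, 85.268, -0, 87.261, -4.893], TCP at [193.197, -568.049, 202.992] pointing down, gripper open.
Joint ranges: [-169.43, 169.43], [-51.17, 129.36], [1.28, 143.12], [-76.62, 256.62], [0, 156.53], [-152.29, 152.29]. Speed limits (degrees/s): [136.94, 136.94, 159.86, 180, 180, 180].

## Interface

Orientations are given as [roll, pitch, yaw] about the fixed x, y, z axes, in that order (R = Rz(yaw) Ry(pitch) Rx(roll)).
In Python, from bench import r gives the robot as it stands.
- The arm moves only by the tool nudge_tcp, called after ">>>" as a command line: name --argument value ..., lists and objects as JSON in quotes. Schema: {"type":"object","properties":{"segments":{"type":"object","properties":{"wx":{"type":"array","items":{"type":"number"},"minItems":1,"maxItems":8},"wy":{"type":"array","items":{"type":"number"},"minItems":1,"maxItems":8},"wz":{"type":"array","items":{"type":"number"},"minItems":1,"maxItems":8},"x":{"type":"array","items":{"type":"number"},"minItems":1,"maxItems":8},"y":{"type":"array","items":{"type":"number"},"minItems":1,"maxItems":8},"z":{"type":"array","items":{"type":"number"},"minItems":1,"maxItems":8},"jaw":{"type":"array","items":{"type":"number"},"minItems":1,"maxItems":8}},"additionalProperties":false,"required":["wx","wy","wz","x","y","z","jaw"]},"force":{"type":"number"},"only":{"type":"string"},"quiet":{"type":"boolean"},"lines":{"type":"string"}},"required":["segments"],"additionalProperties":false}. segments is an object with one list for each field, all of the same length, 1 to 8, a row being the entries at one place: wx, wy, wz (a rotation vector in degrees), x, y, z (the shift in mm), jaw (the finger opening in mm); each row is the pose to reach, as a shift and turn from the pose commanded when the call began, along the tool's axes at that moment; what a row does not reach only later rows make up. A row lasts 1/8 s, in which the tool goes at most 62.5 mm and 10.7 degrees, less where a joint would pass 70% of its speed; a pose out of reach is approached as far as the arm can. The fingers move at their own pace and stop on an object; force is the grip in N (left out, the last holds). Time passes only in rows, so rows that do not move let the fingers close. The tool returns the time, the measured TCP pose, the force, the opening and the grip force at its end. only (a regular expression) keeps the lines of the reply that match it, lines (a string "A,B") keeps lines A to B, and quiet returns only ok. Input that does not fit is refused with a message, and nothing moves.
- r.sense(): the state, without advancing time (a new reading comes with each control period).
- r.snapshot(name): name is "scene" or "top" or "wrist"; returns a dict with "pixels" (384x512x3 uint8, blue, green, red), "fx", "fy", "cx", "cy" (pixels), "pose" (4x4, takes a point from camera to world coordinates). Camera axes: x right, y up, looking along -z (the intrinsics and any distortion apply to the point x, -y, -z); pixel columns grow to the right and rows downward; lengths in mm; the calibration is good to about 2 mm. A picture is of the moment at which its call begins. There is no depth.
- r.hand_in(): hands the job in; it is judged then, once.
The state is a dict: "time": time; "joint_pos": joint angles; "qd": joint speeds; "joint_efforts": joint torques, N m; "tool_pos": TCP position; "tcp_rot": TCP orientation; "ft_force": force on the tool from outside, world axes, zero at the start; "wrist_torque": the same for the moment, N m; "finger_gap": finger opening in mm; "grip_force": force on a finger pad.
Only numpy, scipy, OpenCV 4.12 (cv2) and the standard library are available. Lean on these libraries where they do the work, as an engineer would, in place of code of your own. Each camera call takes 0.05 s, during which the arm holds its last target. There are 200 camera calls.

## Task

Two L-shaped wooden display stands are lying on their backs on the black desk mat at the jeweller's counter. Tip the larger one up about its corner, on the spot and without lifting it off the mat, so that it stands upright on its foot. Leave the smaller stand, the bangle and the little bottle undisturbed.

Things in the scene. Friction and masses are not known exactly. Their poses are not given: they have to be found in the camera images.
- tall_stand: Larger wooden L, 60 mm wide, about 0.26 kg. Back board 110 long, 10 thick, lies on the mat (felt pad on top); weighted foot 75 long, 14 thick, sticks up at the end far from the robot. Origin: outer corner edge, mid-width. x: along the back board from the corner (must end up), fills 0-110; z: along the foot, fills 0-75. Push the upper foot to -x: it tips, past 42 degrees it falls onto the foot.
- short_stand: Smaller wooden L, same shape, 60 mm wide, lying the same way, to be left alone: back board 75 mm long and 10 thick, foot 50 long and 14 thick, lengths measured from the outer corner. Origin and axes as on the larger one. One stand lies to the left, one to the right, either way round, each turned up to 0.6 rad. The lengths of the larger one are in mm, also from the outer corner.
- bangle: Plain brass bangle lying flat on the mat between the stands, 66 mm across, 10 mm high. Origin: centre of its underside. The black desk mat under all four things is fixed, 460 x 780 mm; its top is 3 mm above the table (z = 0.003).
- bottle: Small closed amber glass bottle with a white cap, 28 mm across, 65 mm high, standing on the mat beyond the bangle as seen from the robot. Origin: centre of its underside.

How it is judged (in metres and radians):
At the end, for the whole second after the job is handed in: The larger stand rests still on its foot on the mat, its back board upright within 10 degrees, its corner within 40 mm of where it was at the start (angle between tall_stand's own x axis and vertical below 0.17 rad and height (world z) of tall_stand below 0.012 m and distance of tall_stand from where it was at the start of the episode below 0.04 m and linear speed of tall_stand below 0.02 m/s and angular speed of tall_stand below 0.15 rad/s); the robot touches nothing.
It fails at once if the larger stand's corner is lifted more than 30 mm above the mat (height (world z) of tall_stand above 0.033 m).
It fails at once if the smaller stand is moved more than 15 mm (distance of short_stand from where it was at the start of the episode above 0.015 m).
It fails at once if the bangle is moved more than 15 mm (distance of bangle from where it was at the start of the episode above 0.015 m).
It fails at once if the bottle is moved more than 15 mm or tipped (distance of bottle from where it was at the start of the episode above 0.015 m or angle between bottle's own z axis and vertical above 0.3 rad).
It also fails if it takes over 32 s, if anything falls off the work surface, if the arm or the gripper's body presses on something with over 40 N, if the wrist force passes 120 N, or if a joint passes its speed limit or range.

## Working session

There is one attempt and no reset: what is moved stays moved. The work goes in short steps, Python scripts to look and compute and a tool call to move; the robot and the scene stay as the last step left them, time stands still between calls to the robot, and variables do not carry over. Pictures are saved under pics/ and viewed, at most 10 in all, crops included, and the job is handed in when it is done.

```bash
ls; mkdir -p pics
```

Run:
```python
from bench import r
import cv2,numpy as np
s=r.sense(); print(s)
for n in("top","scene"):
    d=r.snapshot(n); cv2.imwrite(f"pics/{n}0.png",d["pixels"]); print(n,{k:d[k] for k in d if k!="pixels"})
    np.savez(f"pics/{n}0.npz",**d)
```

```text
bench.py
pics
{'time': 0.0, 'joint_pos': array([-7.61123507e+01,  7.51196177e+00,  8.53283007e+01,  3.57768218e-04,
        8.72613837e+01, -4.89570932e+00]), 'qd': array([-0.02093988, -0.07789897, -0.01855174, -0.05938018,  0.05693007,
       -0.05287313]), 'joint_efforts': array([ 2.22106049e-03, -5.69389665e+01, -5.00559390e+01,  2.57920246e-04,
        1.44811827e-02, -3.36659093e-05]), 'tool_pos': array([ 193.05070347, -567.47657669,  201.98664991]), 'tcp_rot': array([-1.79898755e+02, -9.03073830e-03,  1.87833332e+01]), 'ft_force': array([0.29733245, 0.25174895, 0.12634328]), 'wrist_torque': array([ 0.02914025, -0.01135436,  0.00131731]), 'grip_force': 0.0, 'finger_gap': 85.6036338482958}
top {'fx': 356.2752459780186, 'fy': 356.2752459780186, 'cx': 255.55357677465224, 'cy': 190.6841294389145, 'pose': array([[ 1.04818991e-01,  9.70405321e-01, -2.17546530e-01,
         4.76929696e+02],
       [-9.94481314e-01,  1.01298166e-01, -2.73056455e-02,
        -9.83818451e+00],
       [-4.46047919e-03,  2.19208109e-01,  9.75667930e-01,
         6.76039048e+02],
       [ 0.00000000e+00,  0.00000000e+00,  0.00000000e+00,
         1.00000000e+00]])}
scene {'fx': 416.812877488416, 'fy': 416.812877488416, 'cx': 258.3423880061753, 'cy': 184.92394812337443, 'pose': array([[ 1.44830988e-01, -8.28681890e-01,  5.40657294e-01,
         1.03622836e+03],
       [ 9.89453518e-01,  1.22618142e-01, -7.71137229e-02,
        -7.84342959e+01],
       [-2.39164705e-03,  5.46123718e-01,  8.37701119e-01,
         6.80824283e+02],
       [ 0.00000000e+00,  0.00000000e+00,  0.00000000e+00,
         1.00000000e+00]])}
```

View pics/top0.png

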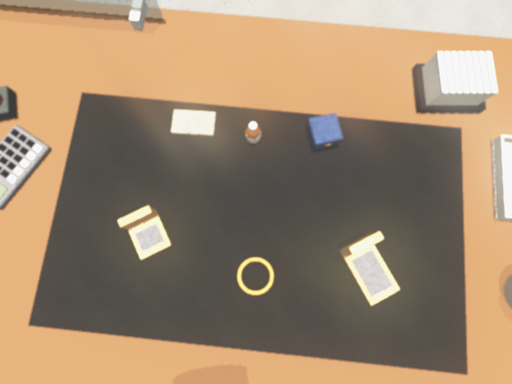

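View pics/scene0.png

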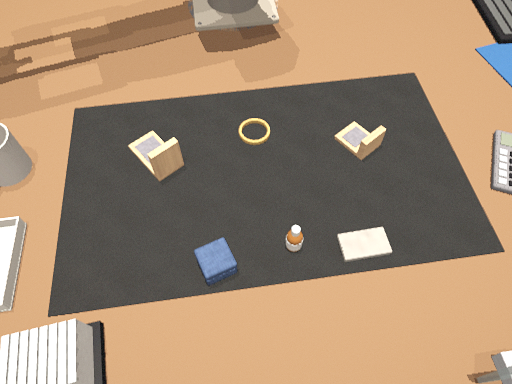

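The larger stand is on the right in the top view (foot top near 362,246, board end near 385,295), and on the left in the scene view (foot near 167,158). The smaller stand is at (145,233), the bangle at (256,276) and the bottle at (253,132), all in the top view. I'll enlarge both crops of the larger stand.

Run:
```python
import cv2,numpy as np
a=cv2.imread("pics/top0.png")[220:315,325:415]; b=cv2.imread("pics/scene0.png")[115:195,115:200]
a=cv2.resize(a,(400,int(95*400/90)),interpolation=cv2.INTER_CUBIC); b=cv2.resize(b,(400,int(80*400/85)),interpolation=cv2.INTER_CUBIC)
c=np.zeros((430,800,3),np.uint8); c[:a.shape[0],:400]=a; c[:b.shape[0],400:]=b
cv2.imwrite("pics/crop0.png",c)
```

```text
(no output)
```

View pics/crop0.png

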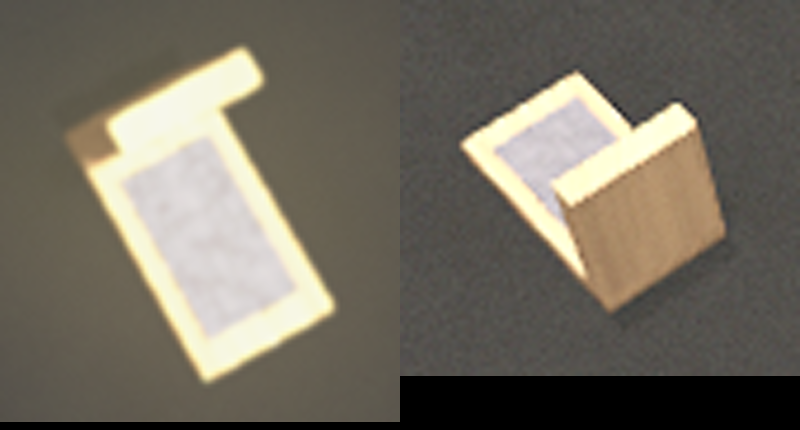

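Left crop (top view): board end corners at (206,382) and (335,308), foot top corners at (245,46), (264,78), (120,153) and (107,127). Right crop (scene view): foot bottom corners at (612,312) and (725,235), foot top at (568,207), (697,125), (682,103) and (553,184), board end at (460,146) and (577,72).

Create h.py:
```python
import numpy as np
from scipy.spatial.transform import Rotation as R
def proj(d,P):
    T=np.linalg.inv(d["pose"]); c=np.atleast_2d(P)@T[:3,:3].T+T[:3,3]
    return np.c_[d["cx"]+d["fx"]*c[:,0]/-c[:,2], d["cy"]-d["fy"]*c[:,1]/-c[:,2]]
def ray(d,u,v,z):
    w=d["pose"][:3,:3]@np.array([(u-d["cx"])/d["fx"],-(v-d["cy"])/d["fy"],-1]); o=d["pose"][:3,3]
    return o+w*(z-o[2])/w[2]
def stand(p): # x,y, psi=heading of stand x axis (board direction), lying
    x,y,a=p; X=np.array([np.cos(a),np.sin(a),0]);Z=np.array([0,0,1.]);return np.c_[X,np.cross(Z,X),Z],np.array([x,y,3.])
```

Run:
```python
from h import *
from scipy.optimize import least_squares
t=np.load("pics/top0.npz");s=np.load("pics/scene0.npz")
A=np.array([[206,382,110,-30,10],[335,308,110,30,10],[245,46,0,30,75],[264,78,14,30,75],[120,153,14,-30,75],[107,127,0,-30,75],[66,135,0,-30,0]],float)
B=np.array([[460,146,110,30,10],[577,72,110,-30,10],[568,207,0,30,75],[697,125,0,-30,75],[682,103,14,-30,75],[553,184,14,30,75],[612,312,0,30,0],[725,235,0,-30,0]],float)
ua=A[:,:2]/4.4444+[325,220]-.4; ub=(B[:,:2]-[400,0])/4.706+115-.4
def f(p):
    M,o=stand(p); return np.r_[(proj(t,A[:,2:]@M.T+o)-ua).ravel(),(proj(s,B[:,2:]@M.T+o)-ub).ravel()]
q=least_squares(f,[500,-200,np.pi]); print(q.x,np.degrees(q.x[2]),np.round(f(q.x),1))
M,o=stand(q.x)
print("board end",M@[110,0,0]+o,"foot top",M@[0,0,75]+o)
print("bangle",ray(t,256,276,8),"bottle",ray(t,253,124,68), "short foot", ray(t,135,216,53))
from scipy.spatial.transform import Rotation as R
```

```text
[ 546.6956451  -181.35957145    3.72763182] 213.57757087129258 [ 0.1 -0.2 -0.3  0.3 -0.5  0.8 -0.3  1.1  1.1  1.1 -0.3 -0.6 -1.1  0.1
  0.1  0.1 -0.1  0.7  0.6  0.2  0.3  0.3 -1.   0.6 -0.6  0.5 -0.4  0.9
  0.4  0.6]
board end [ 455.05048614 -242.19677092    3.        ] foot top [ 546.6956451  -181.35957145   78.        ]
bangle [467.37764743  -8.6673256    8.        ] bottle [736.13896426  24.89872157  68.        ] short foot [548.14171747 214.64962358  53.        ]
```

>>> nudge_tcp --segments '{"wx": [0, 0, 0, 0, 0, 0, 0, 0], "wy": [0, 0, 0, 0, 0, 0, 0, 0], "wz": [-10.5, -21, -31.5, -42, -52.5, -63, -73.5, -84], "x": [45, 90, 135, 180, 225, 270, 315, 360], "y": [-25, -50, -75, -100, -125, -150, -175, -200], "z": [0, 0, 0, 0, 0, 0, 0, 0], "jaw": [50, 50, 50, 50, 50, 50, 50, 50]}' --force 40

```text
time: 1.1
tool_pos: [470.4, -261.3, 202.6]
tcp_rot: [-180.0, -0.0, 103.1]
ft_force: [0.6, -0.8, -0.8]
finger_gap: 49.4
grip_force: 0.0
```

Add to h.py:
```python
P=np.array([546.7,-181.36,3.]); PSI=np.radians(33.58)
F=np.array([np.cos(PSI),np.sin(PSI),0]);L=np.array([-F[1],F[0],0]);U=np.array([0,0,1.])
def goal(th,x,z,lift=0): # TCP at stand coords (x along board, z along foot), stand tipped th deg
    Rt=R.from_rotvec(L*np.radians(th)); B=np.c_[L,F,-U]
    return Rt*R.from_matrix(B), P+[0,0,lift]+Rt.apply(-x*F+z*U)
def cur(s): return R.from_euler('xyz',s["tcp_rot"],degrees=True),np.array(s["tool_pos"])
def rel(c,g): return np.round(np.r_[(c[0].inv()*g[0]).as_rotvec(degrees=True),c[0].inv().apply(g[1]-c[1])],1)
```

Run:
```python
from bench import r
from h import *
s=r.sense();print(s["joint_pos"],rel(cur(s),goal(0,7,140)),rel(cur(s),goal(0,7,42)))
```

```text
[-3.45072603e+01 -2.09443055e+00  9.51726652e+01 -2.92841406e-03
  8.69488917e+01 -4.76344460e+01] [ -0.   -0.  -20.5  58.   85.9  59.6] [ -0.   -0.  -20.5  58.   86.  157.6]
```

>>> nudge_tcp --segments '{"wx": [0, 0, 0, 0, 0, 0, 0, 0], "wy": [0, 0, 0, 0, 0, 0, 0, 0], "wz": [-7, -14, -20.5, -20.5, -20.5, -20.5, -20.5, -20.5], "x": [20, 40, 58, 58, 58, 58, 58, 58], "y": [29, 58, 86, 86, 86, 86, 86, 86], "z": [20, 40, 60, 60, 93, 126, 157.5, 157.5], "jaw": [50, 50, 50, 50, 50, 50, 50, 50]}'

```text
time: 2.1
tool_pos: [537.9, -186.9, 42.9]
tcp_rot: [-179.8, -0.3, 123.2]
ft_force: [-0.8, 0.3, -0.2]
finger_gap: 50.1
grip_force: 0.0
```

Run:
```python
from bench import r
from h import *
import cv2
s=r.sense();print(s["joint_pos"],rel(cur(s),goal(0,7,42)))
a=r.snapshot("scene")["pixels"][60:210,80:280]; b=r.snapshot("top")["pixels"][190:340,290:490]
cv2.imwrite("pics/c1.png",cv2.resize(np.hstack([a,b]),(800,300),interpolation=cv2.INTER_CUBIC))
```

```text
[-2.43071119e+01  1.07982253e+01  9.89125113e+01 -1.71841145e-02
  7.06177747e+01 -5.74815271e+01] [-0.2 -0.3 -0.4 -0.3  3.4 -2.1]
```

View pics/c1.png

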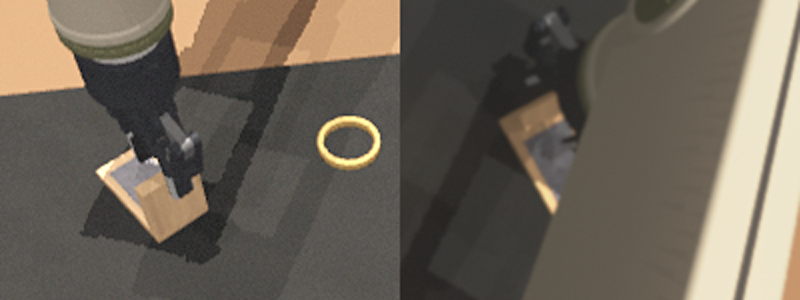

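The fingers straddle the foot about mid-width (front finger at 185,190 in the left half). I'll centre and close.

>>> nudge_tcp --segments '{"wx": [0, 0, 0, 0, 0, 0, 0], "wy": [0, 0, 0, 0, 0, 0, 0], "wz": [0, 0, 0, 0, 0, 0, 0], "x": [0, 0, 0, 0, 0, 0, 0], "y": [3, 3, 3, 3, 3, 3, 3], "z": [0, 0, 0, 0, 0, 0, 0], "jaw": [50, 30, 10, 8, 8, 8, 8]}' --force 40

```text
time: 3.08
tool_pos: [543.7, -185.9, 46.4]
tcp_rot: [180.0, 0.1, 123.3]
ft_force: [-1.4, -0.6, 5.7]
finger_gap: 12.0
grip_force: 39.3
```

Run:
```python
from bench import r
from h import *
s=r.sense();c=cur(s);print(s["grip_force"],rel(c,goal(0,7,42)))
for t in range(10,70,10): print(t,rel(goal(0,7,42),goal(t,7,42,2)))
```

```text
39.25381336826831 [ 0.   0.1 -0.3  2.1 -2.   1.4]
10 [10.   0.  -0.   0.   7.4 -2.6]
20 [20.   0.   0.   0.  14.8 -1.9]
30 [30.  -0.   0.   0.  21.9  0.1]
40 [40.   0.   0.  -0.  28.6  3.3]
50 [50.   0.   0.  -0.  34.7  7.6]
60 [60.   0.   0.  -0.  39.9 12.9]
```

>>> nudge_tcp --segments '{"wx": [5, 10, 15, 20, 25, 25], "wy": [0, 0, 0, 0, 0, 0], "wz": [0, 0, 0, 0, 0, 0], "x": [0, 0, 0, 0, 0, 0], "y": [3.7, 7.4, 11.1, 14.8, 18.3, 18.3], "z": [-2, -2.6, -2.3, -1.9, -1, -1], "jaw": [8, 8, 8, 8, 8, 8]}'

```text
time: 3.82
tool_pos: [558.7, -174.2, 44.8]
tcp_rot: [-154.9, -0.1, 123.4]
ft_force: [-0.4, 0.1, -1.2]
finger_gap: 11.7
grip_force: 39.1
```

Run:
```python
from bench import r
from h import *
import cv2
s=r.sense();c=cur(s);print(s["joint_pos"],s["ft_force"],s["grip_force"],rel(c,goal(25,7,42,2)))
for t in range(35,76,10): print(t,rel(goal(25,7,42,2),goal(t,7,42,2)))
a=r.snapshot("scene")["pixels"][60:210,80:280]
cv2.imwrite("pics/c2.png",cv2.resize(a,(600,450),interpolation=cv2.INTER_CUBIC))
```

```text
[-10.95713411  31.81018223  76.33931896 -17.16624691  90.39391441
 -41.68087736] [-0.35832534  0.08366332 -1.17137182] 39.12521503691096 [-0.1 -0.2 -0.1  0.7 -2.9 -0. ]
35 [10.  -0.  -0.  -0.   7.4 -0.6]
45 [20.  -0.  -0.   0.  14.8  0.1]
55 [30.   0.  -0.  -0.  21.9  2.1]
65 [40.  -0.  -0.  -0.  28.6  5.3]
75 [50.  -0.  -0.   0.  34.7  9.6]
```

View pics/c2.png

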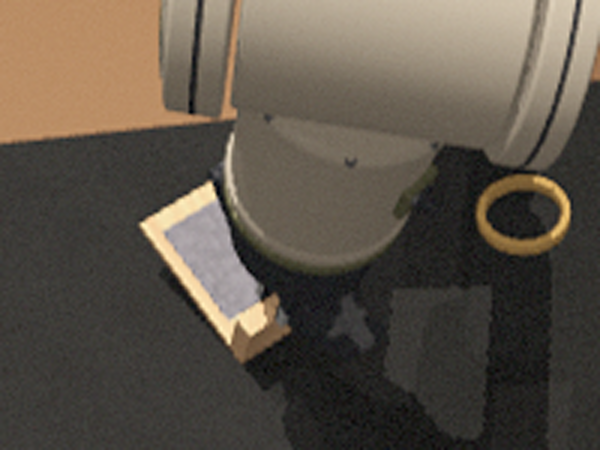

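It is tipping about its corner (corner edge at about 240,355) with the board end rising, and the grip holds. Continuing to 60°.

>>> nudge_tcp --segments '{"wx": [5, 10, 15, 20, 25, 30, 35, 35], "wy": [0, 0, 0, 0, 0, 0, 0, 0], "wz": [0, 0, 0, 0, 0, 0, 0, 0], "x": [0, 0, 0, 0, 0, 0, 0, 0], "y": [3.7, 7.4, 11.2, 14.8, 18.4, 21.9, 25.3, 25.3], "z": [-0.5, -0.6, -0.4, 0.1, 1, 2.1, 3.6, 3.6], "jaw": [8, 8, 8, 8, 8, 8, 8, 8]}'

```text
time: 4.88
tool_pos: [574.4, -163.9, 28.7]
tcp_rot: [-119.8, -0.3, 123.3]
ft_force: [-1.3, -0.3, -1.2]
finger_gap: 11.9
grip_force: 39.3
```

Run:
```python
from bench import r
from h import *
import cv2
s=r.sense();c=cur(s);print(s["joint_pos"],s["ft_force"],s["grip_force"],rel(c,goal(60,7,42,2)))
a=r.snapshot("scene")["pixels"][60:210,80:280]; b=r.snapshot("top")["pixels"][190:340,290:490]
cv2.imwrite("pics/c3.png",cv2.resize(np.hstack([a,b]),(800,300),interpolation=cv2.INTER_CUBIC))
```

```text
[ -1.9052847   70.15110701  36.7190191  -36.17984851 122.41644538
 -40.9224958 ] [-1.28286821 -0.2788189  -1.22253248] 39.27118748892099 [-0.2 -0.4  0.1  0.8 -2.8 -1.8]
```

View pics/c3.png

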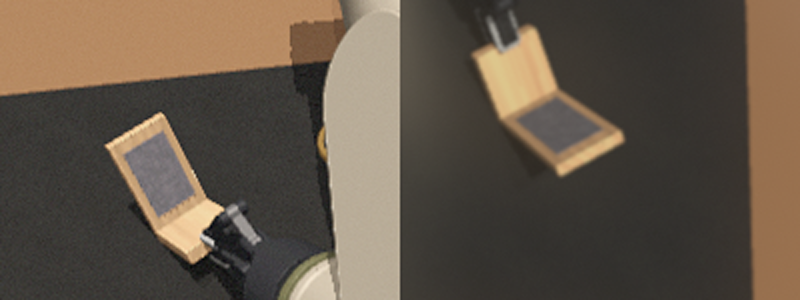

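The stand is at about 60°, past balance, still pivoting on its corner (at 160,225 in the left half). I'll open a little so it leans on the front finger, then slide out along the foot.

>>> nudge_tcp --segments '{"wx": [0, 0, 0, 0, 0, 0, 0, 0], "wy": [0, 0, 0, 0, 0, 0, 0, 0], "wz": [0, 0, 0, 0, 0, 0, 0, 0], "x": [0, 0, 0, 0, 0, 0, 0, 0], "y": [1, 1, 1, 1, 1, 1, 1, 0], "z": [0.5, 0, -8, -18, -28, -38, -50, -65], "jaw": [16, 22, 22, 22, 22, 22, 22, 22]}' --force 20

```text
time: 5.98
tool_pos: [623.9, -132.4, 66.0]
tcp_rot: [-120.0, 0.0, 123.3]
ft_force: [-0.6, 0.3, -0.0]
finger_gap: 21.6
grip_force: 0.0
```

Run:
```python
from bench import r
from h import *
import cv2
s=r.sense();c=cur(s);print(s["joint_pos"],s["ft_force"],s["grip_force"])
a=r.snapshot("scene")["pixels"][60:210,80:280]; b=r.snapshot("top")["pixels"][190:340,290:490]
cv2.imwrite("pics/c4.png",cv2.resize(np.hstack([a,b]),(800,300),interpolation=cv2.INTER_CUBIC))
```

```text
[  0.19770057  80.48776168  15.21846571 -39.65217781 132.2187014
 -47.16788162] [-0.63516114  0.29423068 -0.0273575 ] 0.0
```

View pics/c4.png

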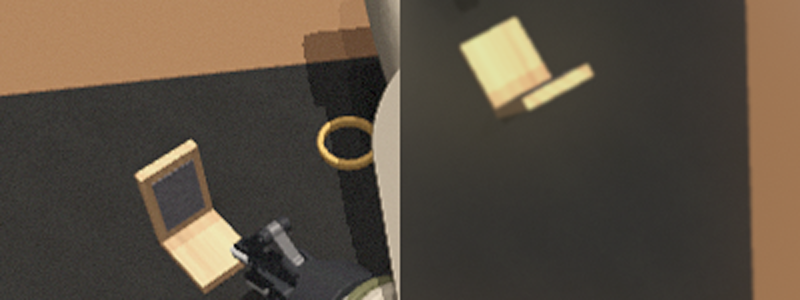

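Now standing upright on its foot (board top edge near 561,91 and foot far edge near 488,31 in the right half). I'll back the gripper off upward and check the displacement.

>>> nudge_tcp --segments '{"wx": [0, 0, 0, 0, 0, 0], "wy": [0, 0, 0, 0, 0, 0], "wz": [0, 0, 0, 0, 0, 0], "x": [0, 0, 0, 0, 0, 0], "y": [-10, -25, -40, -60, -60, -60], "z": [-10, -20, -30, -38, -38, -38], "jaw": [22, 22, 22, 22, 22, 22]}'

```text
time: 6.82
tool_pos: [625.9, -131.3, 136.1]
tcp_rot: [-120.0, -0.0, 123.3]
ft_force: [-0.3, -0.4, -0.9]
finger_gap: 22.0
grip_force: 0.0
```

Run:
```python
from bench import r
from h import *
import cv2
d=r.snapshot("top");e=r.snapshot("scene")
for u,v,z,k in((370.5,235.5,113,0),(334,205.5,17,75)):
    q=ray(d,u,v,z)[:2]-k*F[:2]; print(q,np.linalg.norm(q-P[:2]))
cv2.imwrite("pics/c5.png",np.vstack([cv2.resize(np.hstack([e["pixels"][60:210,80:280],d["pixels"][190:340,290:490]]),(800,300),interpolation=cv2.INTER_CUBIC),cv2.resize(np.hstack([e["pixels"],d["pixels"]]),(800,300))]))
```

```text
[ 549.3899613  -181.48782867] 2.6929968364894274
[ 548.33858279 -182.27510827] 1.8767995967648814
```

View pics/c5.png

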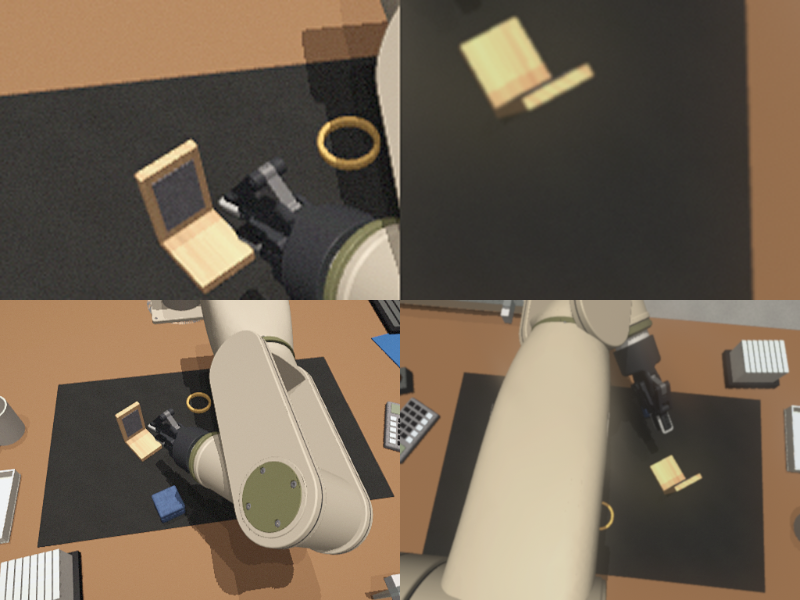

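The stand is upright about 2 mm from its start, and the bangle is in place, but the arm hides the bottle. I'll raise and straighten the tool so I can check it.

>>> nudge_tcp --segments '{"wx": [0, -10, -20, -30, -40, -50, -60, -60], "wy": [0, 0, 0, 0, 0, 0, 0, 0], "wz": [0, 0, 0, 0, 0, 0, 0, 0], "x": [0, 0, 0, 0, 0, 0, 0, 0], "y": [-30, -50, -70, -86, -86, -86, -86, -86], "z": [-17, -30, -40, -50, -50, -50, -50, -50], "jaw": [22, 22, 22, 22, 22, 22, 22, 22]}'

```text
time: 7.92
tool_pos: [623.0, -132.6, 234.5]
tcp_rot: [-180.0, -0.1, 123.1]
ft_force: [-0.3, 0.1, 0.6]
finger_gap: 22.2
grip_force: 0.0
```

>>> nudge_tcp --segments '{"wx": [0, 0, 0, 0, 0, 0, 0], "wy": [0, 0, 0, 0, 0, 0, 0], "wz": [0, 0, 0, 0, 0, 0, 0], "x": [50, 30, 0, -30, -60, -60, -60], "y": [-50, -100, -150, -200, -250, -250, -250], "z": [-20, -20, -20, -20, -20, -20, -20], "jaw": [22, 22, 22, 22, 22, 22, 22]}'

```text
time: 8.8
tool_pos: [450.6, -318.2, 255.1]
tcp_rot: [-179.9, -0.1, 123.3]
ft_force: [-0.5, 1.2, 0.4]
finger_gap: 22.2
grip_force: 0.0
```

Run:
```python
from bench import r
from h import *
import cv2
d=r.snapshot("top");e=r.snapshot("scene")
cv2.imwrite("pics/c6.png",np.hstack([cv2.resize(x["pixels"],(400,300)) for x in(e,d)]))
```

```text
(no output)
```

View pics/c6.png

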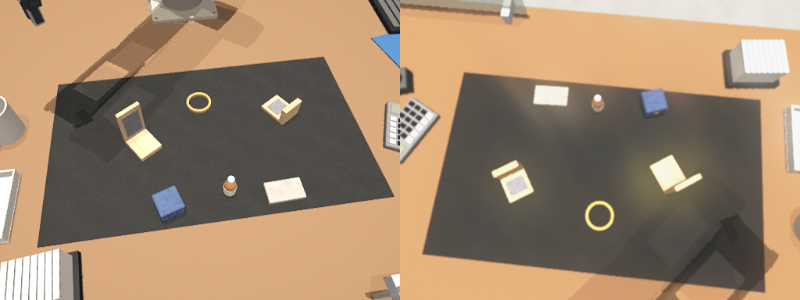

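The picture shows the larger stand upright (scene 140,132). The bottle is upright at (230,186), and the bangle (199,102) and smaller stand (282,108) are where they started. The robot is clear, so I'm handing in.

```bash
python3 -c "
from bench import r
print(r.hand_in())"
```

```text
the job is handed in; nothing more can be done
None
```

I tipped the larger stand up and handed the job in at about 9 s. It stands upright on its foot about 2 mm from where it started, and in the last pictures the smaller stand, bangle and bottle look undisturbed. The hand-in gave no verdict.

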